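# Close up the colours on the potter's bench

## Task

The decorator is taking a break: with the fingertips, push the yellow drawer fully shut and slide the orange cover fully across the palette so that the paints do not dry out, in either order. Leave the blue drawer as far open as it is, with its painted cup drying, and do not pick up, knock over or disturb the cup, mug, jar and jug standing about; the jar in the yellow drawer just rides in upright with it.

Things in the scene. Friction and masses are not known exactly. Their poses are not given: they have to be found in the camera images.
- yellow_unit: Light wooden bench-top box with one yellow-fronted drawer, fixed to the bench, 180 (x) x 160 (y) x 90 (z) mm without the drawer front. Origin: centre of its underside. Its -x axis points out of the drawer side, roughly towards the robot; yaw varies by about 0.2 rad. It stands in any of three places side by side, left, middle or right, swapped with the blue unit and the palette.
- yellow_drawer (a joint): How far the yellow drawer is pulled out along its unit's -x, m: 0 shut, up to 0.115; it starts 0.055 to 0.095 open. Slides with about 1.5 N of friction and some damping (4 N s/m), has no catch or spring, stays where it is left.
- yellow_front (a point): Centre of the outer face of the yellow drawer front, a plain flat upright panel 158 mm wide, 84 mm high (4 to 88 mm above the bench) and 12 mm thick, with no handle (round dark dot and brass plate are only flat markings). Moves with the drawer; axes as the unit: -x points out of the face. When shut, the face stands 102 mm from the unit's origin along its -x.
- blue_unit: The same box with a blue-fronted drawer, fixed to the bench, same size and axes. To be left alone.
- blue_front (a point): Centre of the outer face of the blue drawer front (same size as the yellow one); starts 0.055 to 0.095 m open, moves as easily, and must stay where it is.
- palette: Colour palette fixed to the bench: dark wooden block 130 (x) x 250 (y) mm, its flat top 45 mm above the bench, with four round colour wells in its right (-y) half, and a stop bar 16 mm high across its right end. Axes roughly those of the world, yaw up to 0.2 rad. Origin on the bench surface, but the block's centre lies at x = -0.09, y = +0.005 in this frame, so the block spans x -0.155 to -0.025 and y -0.12 to +0.13.
- palette_cover (a joint): How far the palette cover stands open along the palette's +y (to the robot's left), m: 0 = against the stop, all wells covered; up to 0.09; it starts 0.055 to 0.085 open. About 1.5 N of friction, some damping (4 N s/m), no catch or spring; it can only slide along y.
- cover_side (a point): Centre of the left (+y) side face of the orange cover, the face to push on towards the palette's -y. The cover is a solid-looking orange box 116 (x) x 104 (y) x 36 (z) mm, running 49 to 85 mm above the bench over the palette's top; this face is 116 mm wide and 36 mm high, its centre 67 mm above the bench. Moves with the cover, axes as the palette; 4 mm to the -y side of the palette's origin when closed. At least 45 mm of bare palette top lies beside the face.
- jar: Small closed green-labelled paint jar, 36 mm across, 44 mm high, standing loose inside the yellow drawer just behind its front; origin: centre of its underside, 18 mm above the bench.
- cup: Small terracotta cup with a white band, 48 mm across, 46 mm high, standing loose inside the blue drawer; origin: centre of its underside, 18 mm above the bench.
- jug: Black narrow-necked jug with a handle, 100 mm across, 155 mm high, standing loose at the right of the work; origin: centre of its underside.
- mug: Black mug, 76 mm across, 80 mm high, standing loose at the left of the work; origin: centre of its underside.
Mind the look-alikes: they are no part of the job. Leave any pink look-alike of the yellow_unit alone.

How it is judged:
By the outcome, as a careful person would: the job done as asked, in the order asked, and still so for the second after the job is handed in, with the robot touching nothing.
It also fails if it takes over 54 s, if anything falls off the work surface, if the arm or the gripper's body presses on something with over 40 N, if the wrist force passes 120 N, or if a joint passes its speed limit or range.

## Robot

A 6-joint arm with a two-finger parallel gripper is mounted at the origin on the work surface. World frame = base frame: x ahead of the robot, y to its left, z up, the work surface at z = 0. Lengths are in mm, angles in degrees, forces in N, time in s.
With the tool pointing down it reaches from about 350 to 850 mm from the base axis. Payload 8.1 kg.
Tool frame: the origin (TCP) lies midway between the tips of the shut fingers; the grasp point (between the pads) lies 19 mm behind it; z points along the fingers, y is the line along which they close (so a half turn about z gives the same grasp; the last joint's range is limited). The gripper opens to 85 mm and grips with 20 to 120 N. Pads are 22 mm wide; open, the fingers measure 114 mm over their backs; the gripper's body (76 mm by 85 mm) begins 54 mm behind the grasp point. The pads swing forward as they close: fully open they stand 13 mm farther back than shut.
Start: joints at [71.826, 7.471, 85.268, -0, 87.261, -4.893], TCP at [137.815, 583.963, 231.292] pointing down, gripper open.
Joint ranges: [-169.43, 169.43], [-51.17, 129.36], [1.28, 143.12], [-76.62, 256.62], [0, 156.53], [-152.29, 152.29]. Speed limits (degrees/s): [136.94, 136.94, 159.86, 180, 180, 180].

## Interface

Orientations are given as [roll, pitch, yaw] about the fixed x, y, z axes, in that order (R = Rz(yaw) Ry(pitch) Rx(roll)).
In Python, from bench import sense, snapshot, camera_params, hand_in, masks_of, pinpoint gives the robot as it stands.
- The arm moves only by the tool step_arm, never from a script. Its argument "targets" is a list of rows, each an object with "angular": the turn, a rotation vector about the tool's x, y, z scaled (see below), a list of three; "dp": the shift along the tool's x, y, z scaled (see below), a list of three; "fingers": the closure, from 0 (fully open) to 1 (shut). A call has exactly 8 rows; each row is the pose to reach, as a shift and turn from the pose commanded when the call began, along the tool's axes at that moment, turning the shorter way round; what a row does not reach only later rows make up. The controller multiplies each number of a shift by 0.2 m and each number of a turn by 180 degrees. A row lasts 1/8 s, in which the tool goes at most 62.5 mm and 10.7 degrees, less where a joint would pass 70% of its speed; a pose out of reach is approached as far as the arm can. A call with a number of a shift or a turn outside -1 to 1 is refused whole. A call with a gripper value outside its range is refused whole. The fingers move at their own pace and stop on an object; "newtons" is the grip in N (left out, the last holds). Time passes only in rows, so rows that repeat a pose let the fingers close, or fill a call up. It gives the time, the measured TCP pose, the force, the opening and the grip force at its end, in the units of the state.
- sense(): the state, without advancing time (a new reading comes with each control period).
- snapshot(name): name is "scene" or "top" or "wrist"; returns the picture (384x512x3 uint8, blue, green, red); there is no depth.
- camera_params(name): a dict with "vfov" (degrees; the focal length in pixels is half the picture's height over the tangent of half this angle, whatever the lens; pixels are square), "cx", "cy" (the principal point, pixels), "R" (3x3) and "t" (3): a world point X has camera coordinates R X + t. Camera axes: x right, y down, z forward; pixel columns grow to the right and rows downward; lengths in mm; the calibration is good to about 2 mm. A picture is of the moment at which its call begins: read the wrist's pose just before it. camera_params takes no time and is no camera call; for the wrist camera it gives the pose at the moment of the call.
- hand_in(): hands the job in; it is judged then, once.
Trained networks look in the newest picture that a camera, given by its name, has taken for a name from the list of things; names that differ only in an ending like _2 or _b are one class to them, and where a whole thing is asked for, a point or a joint stands for the part that bears it (a point fixed in the world has none). Each returns a list of dicts, best first, with "conf" (0 to 1); they miss things now and then, are a little off and sometimes report something else, mostly with a low value. They report only what shows in the picture. A call takes as long as a camera call. They do not tell look-alikes from the thing itself.
- masks_of(camera, label): "pixels" (384x512 bool, what is visible of it) and "at" ([column, row] in pixels, amid what is visible of it).
- pinpoint(camera, label): "at" ([column, row] in pixels: a listed point, or the origin of a listed thing).
The state is a dict: "time": time; "joint_pos": joint angles; "qd": joint speeds; "joint_efforts": joint torques, N m; "tool_pos": TCP position; "tcp_rot": TCP orientation; "ft_force": force on the tool from outside, world axes, zero at the start; "wrist_torque": the same for the moment, N m; "finger_gap": finger opening in mm; "grip_force": force on a finger pad.
Only numpy, scipy, OpenCV 4.12 (cv2) and the standard library are available. Lean on these libraries where they do the work, as an engineer would, in place of code of your own. Each camera call takes 0.05 s, during which the arm holds its last target. There are 200 camera calls.

## Working session

There is one attempt and no reset: what is moved stays moved. The work goes in short steps, Python scripts to look and compute and a tool call to move; the robot and the scene stay as the last step left them, time stands still between calls to the robot, and variables do not carry over. Pictures are saved under pics/ and viewed, at most 10 in all, crops included, and the job is handed in when it is done.

Besides the shell and the picture viewer there is one more tool, called after ">>>" as name(argument=value, ...) on one line, values as JSON. step_arm: Moves the arm, as the interface text tells. Its arguments: {"type":"object","properties":{"targets":{"type":"array","items":{"type":"object","properties":{"angular":{"type":"array","items":{"type":"number","minimum":-1,"maximum":1}},"dp":{"type":"array","items":{"type":"number","minimum":-1,"maximum":1}},"fingers":{"type":"number"}}}},"newtons":{"type":"number"}},"required":["targets"]}

```bash
mkdir -p pics; cat > h.py <<'E'
import numpy as np, cv2
from bench import *
def ray(cam,px):
    p=camera_params(cam);f=192/np.tan(np.radians(p['vfov']/2))
    R=np.array(p['R']);t=np.array(p['t'])
    d=R.T@np.array([(px[0]-p['cx'])/f,(px[1]-p['cy'])/f,1.]);return -R.T@t,d
def at_z(cam,px,z):
    o,d=ray(cam,px);return o+d*(z-o[2])/d[2]
def proj(cam,X):
    p=camera_params(cam);f=192/np.tan(np.radians(p['vfov']/2))
    c=np.array(p['R'])@X+np.array(p['t']);return c[:2]/c[2]*f+[p['cx'],p['cy']]
E
cat > a.py <<'E'
from h import *
a=snapshot('scene');b=snapshot('top')
cv2.imwrite('pics/scene.png',a);cv2.imwrite('pics/top.png',b)
for c in('top','scene'):
  for n,z in dict(yellow_unit=0,yellow_front=46,blue_unit=0,blue_front=46,palette=0,cover_side=67,jar=18,cup=18,jug=0,mug=0).items():
    for r in pinpoint(c,n)[:3]: print(c,n,round(r['conf'],2),np.round(r['at']),np.round(at_z(c,r['at'],z)))
s=sense();print(s)
E
python3 a.py
```

```text
top yellow_unit 0.9 [383. 259.] [ 282. -399.    0.]
top yellow_unit 0.88 [347. 148.] [ 635. -296.   -0.]
top yellow_unit 0.87 [200. 245.] [313. 167.   0.]
top yellow_front 0.97 [345. 197.] [ 467. -276.   46.]
top blue_unit 0.58 [162. 139.] [654. 305.   0.]
top blue_front 0.86 [160. 198.] [454. 290.  46.]
top blue_front 0.31 [421. 169.] [ 559. -511.   46.]
top palette 0.58 [257. 143.] [646.  -4.   0.]
top cover_side 0.58 [237. 162.] [567.  57.  67.]
top jar 0.68 [353. 180.] [ 526. -310.   18.]
top cup 0.67 [170. 174.] [533. 271.  18.]
top jug 0.8 [419. 169.] [ 568. -525.    0.]
top jug 0.53 [238. 162.] [580.  58.   0.]
top mug 0.57 [ 94. 146.] [625. 526.   0.]
scene yellow_unit 0.87 [317. 175.] [323. 169.   0.]
scene yellow_unit 0.74 [162. 149.] [ 289. -406.    0.]
scene yellow_unit 0.71 [164. 227.] [ 650. -287.    0.]
scene yellow_front 0.71 [184. 175.] [ 452. -274.   46.]
scene yellow_front 0.54 [175. 125.] [ 196. -379.   46.]
scene yellow_front 0.41 [320. 143.] [206. 168.  46.]
scene blue_unit 0.7 [353. 252.] [643. 309.   0.]
scene blue_unit 0.68 [186. 176.] [ 412. -283.    0.]
sce
[... 410 characters left out ...]
524.   0.]
{'time': 1.1, 'joint_pos': array([ 7.18266383e+01,  7.47248802e+00,  8.52662974e+01, -1.36803315e-03,
        8.72618245e+01, -4.89231739e+00]), 'qd': array([ 0.01106238, -0.05318384, -0.04574547, -0.15172379, -0.03853711,
       -0.09320434]), 'joint_efforts': array([-2.46178919e-03, -5.69327009e+01, -5.00872350e+01, -4.09276381e-04,
        1.53103014e-03, -5.83343081e-06]), 'tool_pos': array([137.81892145, 583.96724319, 231.29284898]), 'tcp_rot': array([-1.79999276e+02,  1.30947778e-03,  1.66719021e+02]), 'ft_force': array([-0.2061457 ,  0.08744814, -0.12811238]), 'wrist_torque': array([ 0.00665773,  0.01225199, -0.00161049]), 'grip_force': 0.0, 'finger_gap': 85.02738336821115}
```

```bash
python3 -c "
import cv2
a=cv2.imread('pics/top.png')[90:330,60:460];cv2.imwrite('pics/topc.png',cv2.resize(a,None,fx=2,fy=2,interpolation=2))"
```

```text
(no output)
```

View pics/topc.png

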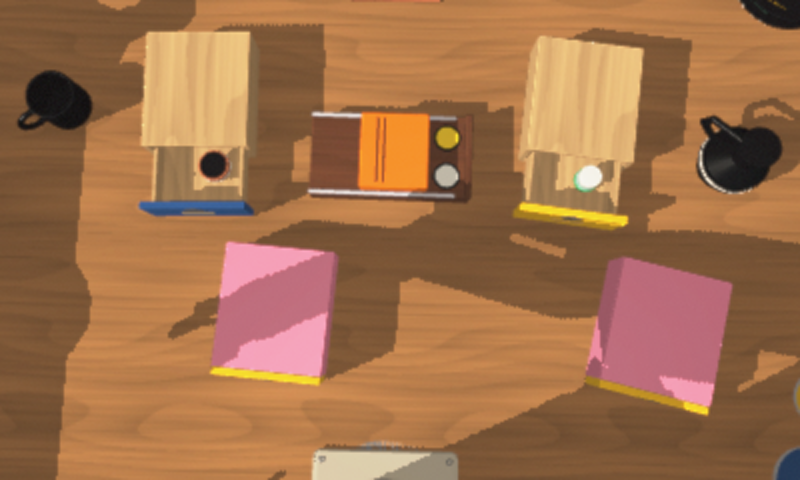

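View pics/scene.png

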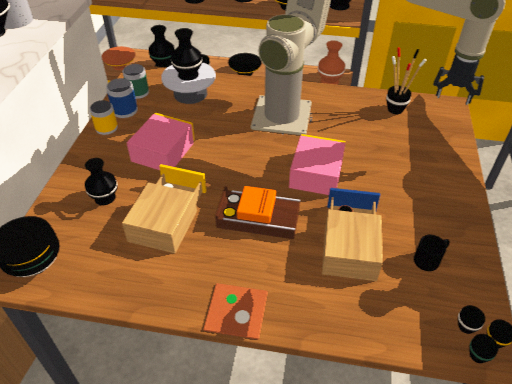

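The yellow-fronted boxes at full-picture pixels are the wooden unit at (347,148) and two pink ones at (200,245) and (383,259). The wooden one fits: it is open, with a jar inside. The pink ones are the look-alikes. The orange cover is at about (257,165) and the blue unit is on the left at (160,140). I'll confirm with an enlarged crop and fit the poses.

```bash
cat > fit.py <<'E'
from h import *
from scipy.optimize import minimize
def corners(x,y,yaw,bx,z):  # bx=(x0,x1,y0,y1) in local frame
    c,s=np.cos(yaw),np.sin(yaw)
    return [np.array([x+c*u-s*v,y+s*u+c*v,w]) for u in bx[:2] for v in bx[2:] for w in z]
def fit(mask,cam,x0,bx,z,S=8):
    M=cv2.resize(mask.astype(np.uint8),None,fx=S,fy=S,interpolation=cv2.INTER_LINEAR)
    def cost(p):
        P=np.array([proj(cam,X) for X in corners(p[0],p[1],p[2]/100,bx,z)])
        h=cv2.convexHull(np.int32(np.round((P+.5)*S)))
        D=np.zeros_like(M);cv2.fillConvexPoly(D,h,1)
        return 1-(D&M).sum()/max((D|M).sum(),1)
    best=min((minimize(cost,[x0[0],x0[1],100*a],method='Nelder-Mead',options=dict(initial_simplex=[[x0[0],x0[1],100*a],[x0[0]+12,x0[1],100*a],[x0[0],x0[1]+12,100*a],[x0[0],x0[1],100*a+8]],maxfev=150)) for a in(-.12,0,.12)),key=lambda r:r.fun)
    x,y,a=best.x;return x,y,a/100,best.fun
def cmask(img,lo,hi,box):
    m=cv2.inRange(cv2.cvtColor(img,cv2.COLOR_BGR2HSV),lo,hi)>0
    k=np.zeros_like(m);k[box[1]:box[3],box[0]:box[2]]=1;return m&k
if __name__=='__main__':
    t=cv2.imread('pics/top.png');s=cv2.imread('pics/scene.png')
    out=t.copy()
    my=cmask(t,(21,190,90),(33,255,255),(305,180,385,212))
    mo=cmask(t,(5,200,140),(16,255,255),(230,140,282,190))
    ms=cmask(s,(5,200,140),(16,255,255),(232,180,282,228))
    print(my.sum(),mo.sum(),ms.sum())
    print('front',fit(my,'top',(465,-276),(0,12,-79,79),(4,88)))
    print('cover top',fit(mo,'top',(570,50),(-58,58,-104,0),(49,85)))
    print('cover scene',fit(ms,'scene',(570,50),(-58,58,-104,0),(49,85)))
    out[my|mo]=(255,0,255)
    a=np.hstack([t[130:215,220:390],out[130:215,220:390]]);cv2.imwrite('pics/chk.png',cv2.resize(a,None,fx=2.3,fy=2.3,interpolation=0))
    # unit roof corners from wood mask
    mw=masks_of('top','yellow_unit')
    for r in mw[:3]: print(r['conf'],r['at'],r['pixels'].sum())
E
python3 fit.py
```

```text
314 1216 1145
front (np.float64(459.7539482439697), np.float64(-273.55477787043134), np.float64(-0.09841865769325142), np.float64(0.3161988384955752))Traceback (most recent call last):
  File "fit.py", line 26, in <module>
    print('cover top',fit(mo,'top',(570,50),(-58,58,-104,0),(49,85)))
                      ~~~^^^^^^^^^^^^^^^^^^^^^^^^^^^^^^^^^^^^^^^^^^^
  File "fit.py", line 13, in fit
    best=min((minimize(cost,[x0[0],x0[1],100*a],method='Nelder-Mead',options=dict(initial_simplex=[[x0[0],x0[1],100*a],[x0[0]+12,x0[1],100*a],[x0[0],x0[1]+12,100*a],[x0[0],x0[1],100*a+8]],maxfev=150)) for a in(-.12,0,.12)),key=lambda r:r.fun)
  File "fit.py", line 13, in <genexpr>
    best=min((minimize(cost,[x0[0],x0[1],100*a],method='Nelder-Mead',options=dict(initial_simplex=[[x0[0],x0[1],100*a],[x0[0]+12,x0[1],100*a],[x0[0],x0[1]+12,100*a],[x0[0],x0[1],100*a+8]],maxfev=150)) for a in(-.12,0,.12)),key=lambda r:r.fun)
              ~~~~~~~~^^^^^^^^^^^^^^^^^^^^^^^^^^^^^^^^^^^^^^^^^^^^^^^^^^^^^^^^^^^^^^^^^^^^^^^^^^^^^^^^^^^^^^^^^^^^^^^^^^^^^^^^^^^^^^^^^^^^^^^^^^^^^^^^^^^^^^^^^^^^^^^^^^^^^^^^^^^^^^^^^^^^^^^^^^^^^^^^^^
    res = _minimize_neldermead(fun, x0, args, callback, bounds=bounds,
                               **options)
    fxcc = func(xcc)
    fx = function(np.copy(x), *(wrapper_args + args))
  File "fit.py", line 9, in cost
    P=np.array([proj(cam,X) for X in corners(p[0],p[1],p[2]/100,bx,z)])
                ~~~~^^^^^^^
  File "h.py", line 10, in proj
    p=camera_params(cam);f=192/np.tan(np.radians(p['vfov']/2))
ValueError: time passes only in moves, steps and waits
```

```bash
sed -i 's/^from bench import \*/from bench import *\nimport functools\n_cp=camera_params\n@functools.lru_cache(None)\ndef camera_params(c): return _cp(c)/' h.py
sed -i 's/(21,190,90),(33,255,255)/(19,200,60),(36,255,255)/' fit.py; python3 fit.py
```

```text
308 1216 1145
front (np.float64(459.0070285895964), np.float64(-272.8112074979531), np.float64(-0.09442687443559471), np.float64(0.32683772538141476))
cover top (np.float64(559.2719525260036), np.float64(47.610372709966995), np.float64(-0.025725549132480836), np.float64(0.13561419844207756))
cover scene (np.float64(557.291093983674), np.float64(47.70782833842328), np.float64(-0.007092370868387592), np.float64(0.07408549908742701))
0.88 [348.8, 155.3] 4902
0.71 [387.7, 260.0] 4193
0.56 [197.0, 245.6] 3736
```

View pics/chk.png

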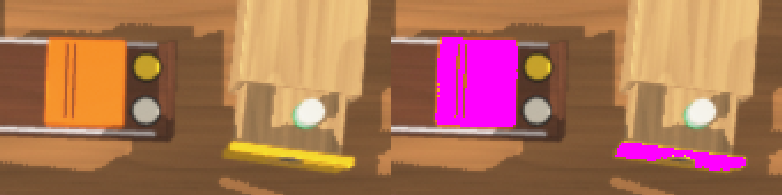

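The crop confirms it. The target drawer is the open one on the wooden unit, with the white and green jar inside. Its face centre is at about (459,-273) with a yaw of about -5.5°. The cover face is at about (558,47.5) with a yaw of about -1°. I'll move to the cover first.

>>> step_arm(newtons=40, targets=[{"dp": [-0.08, -0.06, 0], "angular": [0, 0, 0], "fingers": 1}, {"dp": [-0.2, -0.15, 0], "angular": [0, 0, 0], "fingers": 1}, {"dp": [-0.35, -0.26, 0], "angular": [0, 0, 0], "fingers": 1}, {"dp": [-0.5, -0.37, 0], "angular": [0, 0, 0], "fingers": 1}, {"dp": [-0.65, -0.48, 0], "angular": [0, 0, 0], "fingers": 1}, {"dp": [-0.78, -0.58, 0], "angular": [0, 0, 0], "fingers": 1}, {"dp": [-0.873, -0.65, 0], "angular": [0, 0, 0], "fingers": 1}, {"dp": [-0.873, -0.65, 0], "angular": [0, 0, 0], "fingers": 1}])

```text
time: 2.15
tool_pos: [279.2, 415.6, 231.4]
tcp_rot: [180.0, 0.0, 166.6]
ft_force: [0.1, 0.1, 0.2]
finger_gap: 0.3
grip_force: 0.0
```

>>> step_arm(targets=[{"dp": [-0.08, -0.06, 0], "angular": [0, 0, 0], "fingers": 1}, {"dp": [-0.2, -0.15, 0], "angular": [0, 0, 0], "fingers": 1}, {"dp": [-0.35, -0.26, 0], "angular": [0, 0, 0], "fingers": 1}, {"dp": [-0.5, -0.37, 0], "angular": [0, 0, 0], "fingers": 1}, {"dp": [-0.65, -0.48, 0], "angular": [0, 0, 0], "fingers": 1}, {"dp": [-0.78, -0.58, 0], "angular": [0, 0, 0], "fingers": 1}, {"dp": [-0.873, -0.65, 0], "angular": [0, 0, 0], "fingers": 1}, {"dp": [-0.873, -0.65, 0], "angular": [0, 0, 0], "fingers": 1}])

```text
time: 3.15
tool_pos: [418.4, 249.9, 231.2]
tcp_rot: [-180.0, 0.0, 166.6]
ft_force: [1.0, -0.3, 0.2]
finger_gap: 0.1
grip_force: 0.0
```

>>> step_arm(targets=[{"dp": [-0.1, -0.08, 0], "angular": [0, 0, 0.054], "fingers": 1}, {"dp": [-0.22, -0.16, 0], "angular": [0, 0, 0.108], "fingers": 1}, {"dp": [-0.35, -0.26, 0], "angular": [0, 0, 0.162], "fingers": 1}, {"dp": [-0.5, -0.37, 0], "angular": [0, 0, 0.216], "fingers": 1}, {"dp": [-0.65, -0.48, 0], "angular": [0, 0, 0.27], "fingers": 1}, {"dp": [-0.78, -0.58, 0], "angular": [0, 0, 0.324], "fingers": 1}, {"dp": [-0.873, -0.65, 0], "angular": [0, 0, 0.378], "fingers": 1}, {"dp": [-0.873, -0.65, 0], "angular": [0, 0, 0.432], "fingers": 1}])

```text
time: 4.15
tool_pos: [558.4, 83.9, 231.0]
tcp_rot: [-180.0, -0.0, 88.6]
ft_force: [-0.1, 0.2, 0.1]
finger_gap: -0.1
grip_force: 0.0
```

>>> step_arm(targets=[{"dp": [0, 0, 0.08], "fingers": 1, "angular": [0, 0, 0]}, {"dp": [0, 0, 0.22], "fingers": 1, "angular": [0, 0, 0]}, {"dp": [0, 0, 0.38], "fingers": 1, "angular": [0, 0, 0]}, {"dp": [0, 0, 0.54], "fingers": 1, "angular": [0, 0, 0]}, {"dp": [0, 0, 0.68], "fingers": 1, "angular": [0, 0, 0]}, {"dp": [0, 0, 0.78], "fingers": 1, "angular": [0, 0, 0]}, {"dp": [0, 0, 0.83], "fingers": 1, "angular": [0, 0, 0]}, {"dp": [0, 0, 0.845], "fingers": 1, "angular": [0, 0, 0]}])

```text
time: 5.15
tool_pos: [557.8, 84.3, 62.0]
tcp_rot: [-180.0, 0.0, 89.0]
ft_force: [-0.5, 0.5, 0.4]
finger_gap: -0.0
grip_force: 0.0
```

```bash
python3 -c "
from h import *
s=sense();print(s['tool_pos'],s['ft_force'])
a=snapshot('scene')[150:280,190:400];cv2.imwrite('pics/s2.png',cv2.resize(a,None,fx=3,fy=3,interpolation=2))"
```

```text
[557.84397861  84.29552397  61.96498459] [-0.50936085  0.51749894  0.44594845]
```

View pics/s2.png

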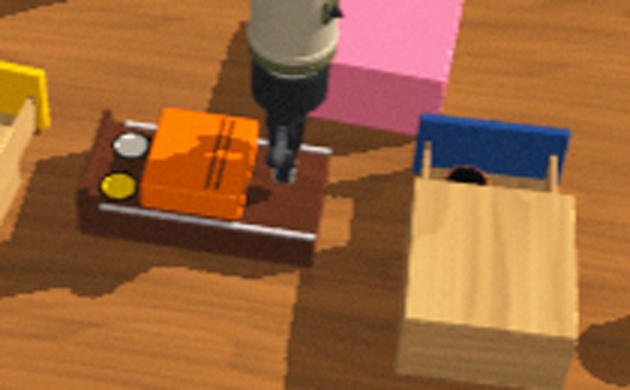

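The shut fingertips stand on the bare palette top, just left of the orange cover (crop about (285,170)). Next is a slow push.

>>> step_arm(targets=[{"dp": [-0.03, 0, 0], "fingers": 1, "angular": [0, 0, 0]}, {"dp": [-0.07, 0, 0], "fingers": 1, "angular": [0, 0, 0]}, {"dp": [-0.11, 0, 0], "fingers": 1, "angular": [0, 0, 0]}, {"dp": [-0.15, 0, 0], "fingers": 1, "angular": [0, 0, 0]}, {"dp": [-0.19, 0, 0], "fingers": 1, "angular": [0, 0, 0]}, {"dp": [-0.23, 0, 0], "fingers": 1, "angular": [0, 0, 0]}, {"dp": [-0.27, 0, 0], "fingers": 1, "angular": [0, 0, 0]}, {"dp": [-0.3, 0, 0], "fingers": 1, "angular": [0, 0, 0]}])

```text
time: 6.2
tool_pos: [556.9, 23.5, 62.3]
tcp_rot: [180.0, 0.0, 88.9]
ft_force: [1.1, 1.9, 0.8]
finger_gap: -0.1
grip_force: 0.8
```

>>> step_arm(targets=[{"dp": [-0.015, 0, 0], "fingers": 1, "angular": [0, 0, 0]}, {"dp": [-0.03, 0, 0], "fingers": 1, "angular": [0, 0, 0]}, {"dp": [-0.04, 0, 0], "fingers": 1, "angular": [0, 0, 0]}, {"dp": [-0.05, 0, 0], "fingers": 1, "angular": [0, 0, 0]}, {"dp": [-0.06, 0, 0], "fingers": 1, "angular": [0, 0, 0]}, {"dp": [-0.065, 0, 0], "fingers": 1, "angular": [0, 0, 0]}, {"dp": [-0.07, 0, 0], "fingers": 1, "angular": [0, 0, 0]}, {"dp": [-0.075, 0, 0], "fingers": 1, "angular": [0, 0, 0]}])

```text
time: 7.2
tool_pos: [556.6, 9.0, 62.3]
tcp_rot: [-180.0, 0.0, 89.0]
ft_force: [1.2, 2.7, 0.8]
finger_gap: 0.1
grip_force: 0.8
```

Still sliding. I'll advance in 1 mm rows towards the stop.

>>> step_arm(targets=[{"dp": [-0.005, 0, 0], "fingers": 1, "angular": [0, 0, 0]}, {"dp": [-0.01, 0, 0], "fingers": 1, "angular": [0, 0, 0]}, {"dp": [-0.014, 0, 0], "fingers": 1, "angular": [0, 0, 0]}, {"dp": [-0.018, 0, 0], "fingers": 1, "angular": [0, 0, 0]}, {"dp": [-0.022, 0, 0], "fingers": 1, "angular": [0, 0, 0]}, {"dp": [-0.025, 0, 0], "fingers": 1, "angular": [0, 0, 0]}, {"dp": [-0.025, 0, 0], "fingers": 1, "angular": [0, 0, 0]}, {"dp": [-0.025, 0, 0], "fingers": 1, "angular": [0, 0, 0]}])

```text
time: 8.2
tool_pos: [556.5, 4.0, 62.3]
tcp_rot: [-180.0, 0.0, 89.0]
ft_force: [0.0, -0.3, 0.4]
finger_gap: 0.3
grip_force: 0.3
```

>>> step_arm(targets=[{"dp": [-0.004, 0, 0], "fingers": 1, "angular": [0, 0, 0]}, {"dp": [-0.008, 0, 0], "fingers": 1, "angular": [0, 0, 0]}, {"dp": [-0.012, 0, 0], "fingers": 1, "angular": [0, 0, 0]}, {"dp": [-0.015, 0, 0], "fingers": 1, "angular": [0, 0, 0]}, {"dp": [-0.018, 0, 0], "fingers": 1, "angular": [0, 0, 0]}, {"dp": [-0.02, 0, 0], "fingers": 1, "angular": [0, 0, 0]}, {"dp": [-0.022, 0, 0], "fingers": 1, "angular": [0, 0, 0]}, {"dp": [-0.024, 0, 0], "fingers": 1, "angular": [0, 0, 0]}])

```text
time: 9.2
tool_pos: [556.4, 3.1, 62.3]
tcp_rot: [-180.0, -0.3, 89.0]
ft_force: [0.8, 20.6, 2.7]
finger_gap: 0.2
grip_force: 10.5
```

The cover is against its stop: 20 N at y ≈ 3, as predicted. I'll back off, lift, and go over to the yellow drawer.

>>> step_arm(targets=[{"dp": [0.03, 0, 0], "fingers": 1, "angular": [0, 0, 0]}, {"dp": [0.08, 0, 0], "fingers": 1, "angular": [0, 0, 0]}, {"dp": [0.125, 0, 0], "fingers": 1, "angular": [0, 0, 0]}, {"dp": [0.125, 0, -0.08], "fingers": 1, "angular": [0, 0, 0]}, {"dp": [0.125, 0, -0.22], "fingers": 1, "angular": [0, 0, 0]}, {"dp": [0.125, 0, -0.4], "fingers": 1, "angular": [0, 0, 0]}, {"dp": [0.125, 0, -0.54], "fingers": 1, "angular": [0, 0, 0]}, {"dp": [0.125, 0, -0.6], "fingers": 1, "angular": [0, 0, 0]}])

```text
time: 10.2
tool_pos: [558.3, 23.9, 185.7]
tcp_rot: [179.7, 0.0, 88.9]
ft_force: [0.2, 0.7, -0.4]
finger_gap: -0.2
grip_force: 0.0
```

>>> step_arm(targets=[{"dp": [-0.07, -0.03, 0], "angular": [0, 0, 0], "fingers": 1}, {"dp": [-0.17, -0.077, 0], "angular": [0, 0, 0], "fingers": 1}, {"dp": [-0.28, -0.127, 0], "angular": [0, 0, 0], "fingers": 1}, {"dp": [-0.4, -0.181, 0], "angular": [0, 0, 0], "fingers": 1}, {"dp": [-0.52, -0.235, 0], "angular": [0, 0, 0], "fingers": 1}, {"dp": [-0.64, -0.29, 0], "angular": [0, 0, 0], "fingers": 1}, {"dp": [-0.72, -0.326, 0], "angular": [0, 0, 0], "fingers": 1}, {"dp": [-0.74, -0.335, 0], "angular": [0, 0, 0], "fingers": 1}])

```text
time: 11.2
tool_pos: [486.2, -123.4, 181.4]
tcp_rot: [-179.9, -0.0, 88.9]
ft_force: [0.1, 0.4, 0.1]
finger_gap: 0.1
grip_force: 0.0
```

>>> step_arm(targets=[{"dp": [-0.07, -0.03, 0], "angular": [0, 0, 0.057], "fingers": 1}, {"dp": [-0.17, -0.077, 0], "angular": [0, 0, 0.114], "fingers": 1}, {"dp": [-0.28, -0.127, 0], "angular": [0, 0, 0.171], "fingers": 1}, {"dp": [-0.4, -0.181, 0], "angular": [0, 0, 0.228], "fingers": 1}, {"dp": [-0.52, -0.235, 0], "angular": [0, 0, 0.285], "fingers": 1}, {"dp": [-0.64, -0.29, 0], "angular": [0, 0, 0.342], "fingers": 1}, {"dp": [-0.72, -0.326, 0], "angular": [0, 0, 0.4], "fingers": 1}, {"dp": [-0.74, -0.335, 0], "angular": [0, 0, 0.455], "fingers": 1}])

```text
time: 12.2
tool_pos: [417.3, -269.7, 181.9]
tcp_rot: [-180.0, 0.0, 6.7]
ft_force: [0.7, 0.0, -0.5]
finger_gap: -0.0
grip_force: 0.0
```

>>> step_arm(targets=[{"dp": [0, 0, 0.02], "fingers": 1, "angular": [0, 0, 0.035]}, {"dp": [0, 0, 0.1], "fingers": 1, "angular": [0, 0, 0.07]}, {"dp": [0, 0, 0.22], "fingers": 1, "angular": [0, 0, 0.07]}, {"dp": [0, 0, 0.35], "fingers": 1, "angular": [0, 0, 0.07]}, {"dp": [0, 0, 0.48], "fingers": 1, "angular": [0, 0, 0.07]}, {"dp": [0, 0, 0.58], "fingers": 1, "angular": [0, 0, 0.07]}, {"dp": [0, 0, 0.64], "fingers": 1, "angular": [0, 0, 0.07]}, {"dp": [0, 0, 0.66], "fingers": 1, "angular": [0, 0, 0.07]}])

```text
time: 13.2
tool_pos: [417.4, -268.7, 49.6]
tcp_rot: [-180.0, 0.1, -5.5]
ft_force: [0.2, -1.0, 0.7]
finger_gap: -0.0
grip_force: 0.0
```

```bash
python3 -c "
from h import *
a=snapshot('scene')[110:270,80:310];cv2.imwrite('pics/s3.png',cv2.resize(a,None,fx=3,fy=3,interpolation=2))"
```

```text
(no output)
```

View pics/s3.png

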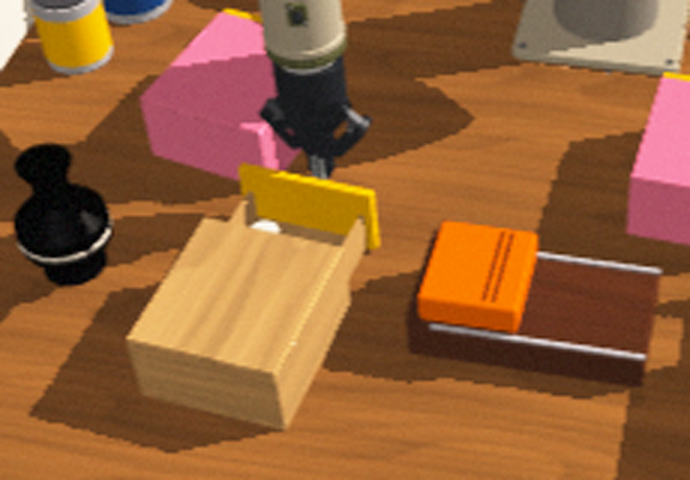

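The cover is fully across the palette, at crop (475,275). The fingertips are in front of the yellow face. I'll push slowly so the jar rides in upright.

>>> step_arm(targets=[{"dp": [0.03, 0, 0], "fingers": 1, "angular": [0, 0, 0]}, {"dp": [0.07, 0, 0], "fingers": 1, "angular": [0, 0, 0]}, {"dp": [0.11, 0, 0], "fingers": 1, "angular": [0, 0, 0]}, {"dp": [0.13, 0, 0], "fingers": 1, "angular": [0, 0, 0]}, {"dp": [0.15, 0, 0], "fingers": 1, "angular": [0, 0, 0]}, {"dp": [0.17, 0, 0], "fingers": 1, "angular": [0, 0, 0]}, {"dp": [0.195, 0, 0], "fingers": 1, "angular": [0, 0, 0]}, {"dp": [0.22, 0, 0], "fingers": 1, "angular": [0, 0, 0]}])

```text
time: 14.25
tool_pos: [461.5, -273.6, 50.2]
tcp_rot: [180.0, 0.0, -5.6]
ft_force: [-1.3, -0.8, 0.8]
finger_gap: 0.0
grip_force: 0.8
```

>>> step_arm(targets=[{"dp": [0.025, 0, 0], "fingers": 1, "angular": [0, 0, 0]}, {"dp": [0.05, 0, 0], "fingers": 1, "angular": [0, 0, 0]}, {"dp": [0.075, 0, 0], "fingers": 1, "angular": [0, 0, 0]}, {"dp": [0.1, 0, 0], "fingers": 1, "angular": [0, 0, 0]}, {"dp": [0.125, 0, 0], "fingers": 1, "angular": [0, 0, 0]}, {"dp": [0.15, 0, 0], "fingers": 1, "angular": [0, 0, 0]}, {"dp": [0.175, 0, 0], "fingers": 1, "angular": [0, 0, 0]}, {"dp": [0.2, 0, 0], "fingers": 1, "angular": [0, 0, 0]}])

```text
time: 15.25
tool_pos: [501.5, -277.4, 50.3]
tcp_rot: [-180.0, 0.0, -5.5]
ft_force: [-2.0, -1.8, -0.2]
finger_gap: 0.1
grip_force: 0.8
```

>>> step_arm(targets=[{"dp": [0.02, 0, 0], "fingers": 1, "angular": [0, 0, 0]}, {"dp": [0.035, 0, 0], "fingers": 1, "angular": [0, 0, 0]}, {"dp": [0.05, 0, 0], "fingers": 1, "angular": [0, 0, 0]}, {"dp": [0.06, 0, 0], "fingers": 1, "angular": [0, 0, 0]}, {"dp": [0.07, 0, 0], "fingers": 1, "angular": [0, 0, 0]}, {"dp": [0.08, 0, 0], "fingers": 1, "angular": [0, 0, 0]}, {"dp": [0.09, 0, 0], "fingers": 1, "angular": [0, 0, 0]}, {"dp": [0.095, 0, 0], "fingers": 1, "angular": [0, 0, 0]}])

```text
time: 16.25
tool_pos: [520.2, -279.2, 50.3]
tcp_rot: [-180.0, -0.0, -5.5]
ft_force: [-1.6, -1.0, 0.1]
finger_gap: -0.1
grip_force: 0.8
```

>>> step_arm(targets=[{"dp": [0.006, 0, 0], "fingers": 1, "angular": [0, 0, 0]}, {"dp": [0.012, 0, 0], "fingers": 1, "angular": [0, 0, 0]}, {"dp": [0.018, 0, 0], "fingers": 1, "angular": [0, 0, 0]}, {"dp": [0.023, 0, 0], "fingers": 1, "angular": [0, 0, 0]}, {"dp": [0.027, 0, 0], "fingers": 1, "angular": [0, 0, 0]}, {"dp": [0.03, 0, 0], "fingers": 1, "angular": [0, 0, 0]}, {"dp": [0.033, 0, 0], "fingers": 1, "angular": [0, 0, 0]}, {"dp": [0.036, 0, 0], "fingers": 1, "angular": [0, 0, 0]}])

```text
time: 17.25
tool_pos: [527.3, -279.9, 50.3]
tcp_rot: [-180.0, 0.0, -5.5]
ft_force: [-1.9, -1.2, -0.3]
finger_gap: -0.0
grip_force: 0.8
```

>>> step_arm(targets=[{"dp": [0.004, 0, 0], "fingers": 1, "angular": [0, 0, 0]}, {"dp": [0.008, 0, 0], "fingers": 1, "angular": [0, 0, 0]}, {"dp": [0.012, 0, 0], "fingers": 1, "angular": [0, 0, 0]}, {"dp": [0.015, 0, 0], "fingers": 1, "angular": [0, 0, 0]}, {"dp": [0.018, 0, 0], "fingers": 1, "angular": [0, 0, 0]}, {"dp": [0.02, 0, 0], "fingers": 1, "angular": [0, 0, 0]}, {"dp": [0.022, 0, 0], "fingers": 1, "angular": [0, 0, 0]}, {"dp": [0.024, 0, 0], "fingers": 1, "angular": [0, 0, 0]}])

```text
time: 18.25
tool_pos: [528.5, -280.0, 50.3]
tcp_rot: [-179.9, 0.4, -5.6]
ft_force: [-25.3, 2.9, 17.5]
finger_gap: 0.1
grip_force: 12.3
```

The drawer is shut: 25 N at x = 528.5, against 529 predicted. I'll retreat, lift and check.

>>> step_arm(targets=[{"dp": [-0.03, 0, 0], "fingers": 1, "angular": [0, 0, 0]}, {"dp": [-0.1, 0, 0], "fingers": 1, "angular": [0, 0, 0]}, {"dp": [-0.2, 0, 0], "fingers": 1, "angular": [0, 0, 0]}, {"dp": [-0.3, 0, 0], "fingers": 1, "angular": [0, 0, 0]}, {"dp": [-0.35, 0, -0.1], "fingers": 1, "angular": [0, 0, 0]}, {"dp": [-0.35, 0, -0.3], "fingers": 1, "angular": [0, 0, 0]}, {"dp": [-0.35, 0, -0.5], "fingers": 1, "angular": [0, 0, 0]}, {"dp": [-0.35, 0, -0.6], "fingers": 1, "angular": [0, 0, 0]}])

```text
time: 19.25
tool_pos: [463.7, -274.2, 173.1]
tcp_rot: [179.9, -0.2, -5.5]
ft_force: [0.6, -0.4, -0.5]
finger_gap: -0.2
grip_force: 0.0
```

```bash
python3 -c "
from h import *
a=snapshot('scene');b=snapshot('top')
cv2.imwrite('pics/s4.png',np.vstack([cv2.resize(a[100:290,30:470],None,fx=1.6,fy=1.6),cv2.resize(b[90:270,40:480],None,fx=1.6,fy=1.6)]))
for n,z in dict(blue_front=46,cup=18,cover_side=67,yellow_front=46,mug=0,jug=0).items():
  for r in pinpoint('top',n)[:2]: print(n,round(r['conf'],2),np.round(at_z('top',r['at'],z)))
s=sense();print(s['tool_pos'],s['ft_force'])"
```

```text
blue_front 0.89 [461. 279.  46.]
blue_front 0.68 [560.  -3.  46.]
cup 0.5 [546. 270.  18.]
cup 0.31 [640.  -4.  18.]
cover_side 0.89 [555.  -4.  67.]
yellow_front 0.86 [ 550. -279.   46.]
mug 0.63 [625. 532.   0.]
[ 461.46873921 -272.92161795  168.23649259] [-0.08616139 -0.20042205  0.10372433]
```

View pics/s4.png

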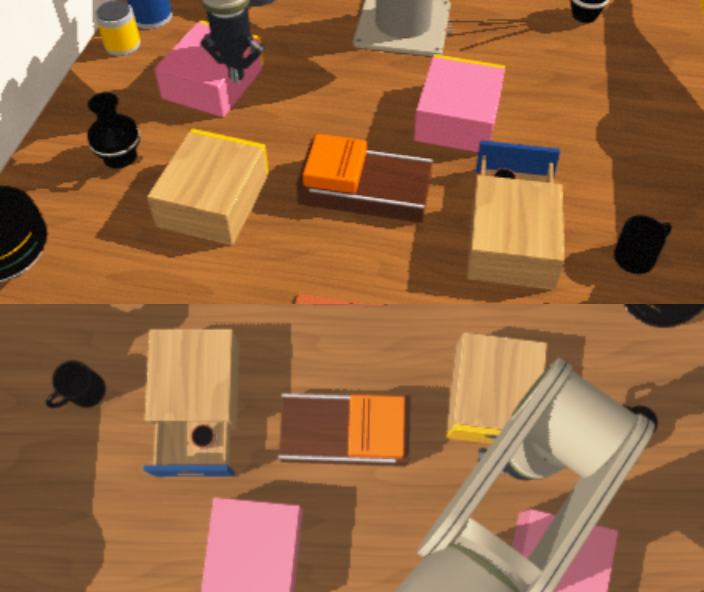

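The picture shows the yellow drawer flush (scene crop about (230,135)) and the cover against its stop (about (335,163)). The blue drawer, cup, mug and jug look unmoved, and the arm is clear.

```bash
python3 -c "
from bench import hand_in
print(hand_in())"
```

```text
the job is handed in; nothing more can be done
None
```

The yellow drawer and the orange cover were each pushed until they met their stops, the blue drawer, cup, mug and jug look unmoved, the jar is out of sight in the shut drawer so I couldn't check it is upright, and the job was handed in at about 20 s.

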